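# Clip down the incubator cover and key in the run

### The job

On the small plate incubator, press the loose metal cover plate down past its spring rollers until it sits level and fully home at both ends. Then start the run on the sloped keypad: push the blue key fully down and let it up, then the yellow key, then the green key, keeping the green one held fully down for a good second before letting go. Press one key at a time and gently, never the red key, and leave the tube rack, jar and pen where they are.

Things in the scene. Friction and masses are not known exactly. Their poses are not given: they have to be found in the camera images.
- incubator: White fixed box 130 (x) by 215 (y) by 50 mm high; origin under its centre, z up. Its top is the cover's seat. 4 corner guides rise 20 mm over it, 1 to 1.5 mm play. At each y end a steel roller (16 mm thick, 60 long, axis at y +-70, 7 mm over the seat) springs outwards; behind it a block 16 mm high at y +-84 to 96. Pressing one cover end past its roller takes 4 to 12 N; that end then stays down.
- cover: Loose aluminium plate 86 (x) by 128 (y) by 6 mm, about 0.14 kg, a blue dot on top near each end (y +-42 mm); origin at the centre of its underside, z up. It starts level on the two rollers between the corner guides, its underside 13 mm above the seat; home, its underside lies on the seat, 50 mm above the bench. Push it with under 60 N.
- keypad: White fixed sloped keypad, black face, 205 mm wide (y); origin on the bench under its centre, z up. The face is inclined 25 degrees, low at -x (towards the robot), high at +x: its outward normal is (-sin 25, 0, cos 25 degrees) in the keypad's frame. Four round keys in one row at y = -69, -23, 23, 69 mm; which colour is where varies. The face between them is hard.
- blue_key_top (a point): Centre of the top of the blue key, a round cap 22 mm across that stands 12 mm out of the face, and moves in along the face's normal.
- yellow_key_top (a point): Centre of the top of the yellow key, a round cap 22 mm across that stands 12 mm out of the face, and moves in along the face's normal.
- green_key_top (a point): Centre of the top of the green key, a round cap 22 mm across that stands 12 mm out of the face, and moves in along the face's normal.
- red_key_top (a point): Centre of the top of the red key, a round cap 22 mm across that stands 12 mm out of the face, and moves in along the face's normal.
- blue_key (a joint): Travel of the blue key in m: 0 up, 0.0035 at its hard stop; it counts as fully pressed above 0.0022 (4.7 N). Its spring takes 2 N to start and 6.2 N at the stop, and brings it back up. Stay under 40 N on it.
- yellow_key (a joint): Travel of the yellow key in m: 0 up, 0.0035 at its hard stop; it counts as fully pressed above 0.0022 (4.7 N). Its spring takes 2 N to start and 6.2 N at the stop, and brings it back up. Stay under 40 N on it.
- green_key (a joint): Travel of the green key in m: 0 up, 0.0035 at its hard stop; it counts as fully pressed above 0.0022 (4.7 N). Its spring takes 2 N to start and 6.2 N at the stop, and brings it back up. Stay under 40 N on it.
- red_key (a joint): Travel of the red key in m: 0 up, 0.0035 at its hard stop; it counts as fully pressed above 0.0022 (4.7 N). Its spring takes 2 N to start and 6.2 N at the stop, and brings it back up. Stay under 40 N on it.
- blue_pin (a joint): Small blue tell-tale pin, 5 by 9 mm, 21.5 mm up the slope from its key: 0 standing 6 mm proud, never pressed; the key pushes it down to 0.0017 to 0.003 m when fully pressed, and it stays down as the record that the key has been used. It cannot be pressed directly.
- yellow_pin (a joint): Small yellow tell-tale pin, 5 by 9 mm, 21.5 mm up the slope from its key: 0 standing 6 mm proud, never pressed; the key pushes it down to 0.0017 to 0.003 m when fully pressed, and it stays down as the record that the key has been used. It cannot be pressed directly.
- green_pin (a joint): Small green tell-tale pin, 5 by 9 mm, 21.5 mm up the slope from its key: 0 standing 6 mm proud, never pressed; the key pushes it down to 0.0017 to 0.003 m when fully pressed, and it stays down as the record that the key has been used. It cannot be pressed directly.
- red_pin (a joint): Small red tell-tale pin, 5 by 9 mm, 21.5 mm up the slope from its key: 0 standing 6 mm proud, never pressed; the key pushes it down to 0.0017 to 0.003 m when fully pressed, and it stays down as the record that the key has been used. It cannot be pressed directly.
- rack: Bystander: loose blue tube rack with coloured caps, 50 (x) by 130 (y) by 93 mm high, beyond the work; origin under its centre.
- jar: Bystander: loose amber jar with a white cap, 52 mm across, 75 mm high; origin under its centre.
- pen: Bystander: loose pink pen 137 mm long (along its x), 9 mm thick, beyond the work; origin under its middle.
There are look-alikes about, which are no part of the job. What is meant by the cover is not brown or turquoise, and is the larger of those in its own colour.

How it is judged:
On the way, in this order (a step that is already met when the one before it is completed fails the run):
1. the cover is down on its seat, level (z of cover in the frame of incubator below 0.0525 m and angle between cover's own z axis and vertical below 0.025 rad), for 0.2 s.
2. the blue key is fully down, the other keys up (value of joint blue_key above 0.0022 m and value of joint each of yellow_key, green_key, red_key below 0.0012 m), for 0.03 s.
3. the yellow key is fully down, the other keys up (value of joint yellow_key above 0.0022 m and value of joint each of blue_key, green_key, red_key below 0.0012 m), for 0.03 s.
4. the green key is held fully down for 0.8 s, the other keys up (value of joint green_key above 0.0022 m and value of joint each of blue_key, yellow_key, red_key below 0.0012 m), for 0.8 s.
At the end, for the whole second after the job is handed in: The cover lies level (within 0.025 rad) with its underside less than 2.5 mm above the seat and at rest; all four keys are up (within 1 mm); the blue, yellow and green pins are down (over 1 mm), the red pin is up; rack, jar and pen are within 15 mm of where they began (all of step 1 and linear speed of cover below 0.02 m/s and value of joint each of blue_key, yellow_key, green_key, red_key, red_pin below 0.001 m and value of joint each of blue_pin, yellow_pin, green_pin above 0.001 m and distance of each of rack, jar, pen from where it was at the start of the episode below 0.015 m); the robot touches nothing.
It fails at once if a key is pressed too early: any key before the cover is home, yellow before blue, or green before yellow ((value of joint any of blue_key, yellow_key, green_key, red_key above 0.0015 m and z of cover in the frame of incubator above 0.0545 m) or (value of joint yellow_pin above 0.001 m and value of joint blue_pin below 0.001 m) or (value of joint green_pin above 0.001 m and value of joint yellow_pin below 0.001 m)).
It fails at once if the red key is pressed (over 1.5 mm) (value of joint red_key above 0.0015 m).
It fails at once if two keys are down (over 1.5 mm) at once (value of joint each of blue_key, yellow_key above 0.0015 m or value of joint each of blue_key, green_key above 0.0015 m or value of joint each of blue_key, red_key above 0.0015 m or value of joint each of yellow_key, green_key above 0.0015 m or value of joint each of yellow_key, red_key above 0.0015 m or value of joint each of green_key, red_key above 0.0015 m).
It fails at once if a key is pushed with more than 40 N or the cover with more than 60 N (contact force between any of blue, yellow, green, red and the fingers above 40 N or contact force between any of blue, yellow, green, red and the arm above 40 N or contact force between cover and the fingers above 60 N or contact force between cover and the arm above 60 N).
It fails at once if the tube rack, jar or pen is moved by more than 15 mm (distance of any of rack, jar, pen from where it was at the start of the episode above 0.015 m).
It also fails if it takes over 51 s, if anything falls off the work surface, if the arm or the gripper's body presses on something with over 40 N, if the wrist force passes 120 N, or if a joint passes its speed limit or range.

### The arm

A 7-joint arm with a two-finger parallel gripper is mounted at the origin on the work surface. World frame = base frame: x ahead of the robot, y to its left, z up, the work surface at z = 0. Lengths are in m, angles in rad, forces in N, time in s.
With the tool pointing down it reaches from about 0.425 to 0.95 m from the base axis. Payload 4.7 kg.
Tool frame: the origin (TCP) lies on the centre line of the jaws, within the pads' length; the fingertips stand 17 mm ahead of it and the grasp point (between the pads) lies 2 mm behind it (r.tip_reach is the distance from the TCP to the fingertips, in m); z points along the fingers, y is the line along which they close (so a half turn about z gives the same grasp; the last joint's range is limited). The gripper opens to 87 mm and grips with 3 to 60 N. Pads are 19 mm wide; open, the fingers measure 117 mm over their backs; the gripper's body (75 mm by 190 mm) begins 51 mm behind the grasp point.
Start: joints at [-1.22, 0.469, -0.049, 1.532, 0.024, 1.141, -0.082], TCP at [0.25, 0.627, 0.24] pointing down, gripper open.
Joint ranges: [-2.59, 2.59], [-0.33, 1.99], [-1.39, 1.29], [0.1, 2.45], [-1.04, 4.18], [0.21, 1.99], [-2.66, 2.66]. Speed limits (rad/s): [2.57, 2.57, 3.14, 3.14, 3.14, 3.14, 3.14].

### API

Orientations are given as a unit quaternion [w, x, y, z].
In Python, from bench import r gives the robot as it stands. The module is installed in compiled form; this text tells all that it offers.
- The arm moves only by the tool step_arm, never from a script. Its argument "moves" is one flat list of numbers, 5 for each row, row after row: the shift along the tool's x, y, z in cm, then the turn about the tool's z in rad, then the opening, from 0 (shut) to 1 (fully open). A call has 1 to 20 rows; each row is the pose to reach, as a shift and turn from the pose commanded when the call began, along the tool's axes at that moment; what a row does not reach only later rows make up. A row lasts 1/12 s, in which the tool goes at most 41.7 mm and 7.16 degrees, less where a joint would pass 70% of its speed; a pose out of reach is approached as far as the arm can. A call with a gripper value outside its range is refused whole. The fingers move at their own pace and stop on an object; "squeeze" is the grip in N (left out, the last holds). Time passes only in rows, so rows that repeat a pose let the fingers close. It gives the time, the measured TCP pose, the force, the opening and the grip force at its end, in the units of the state.
- r.get_obs(): the state, without advancing time (a new reading comes with each control period).
- r.get_image(name): name is "side" or "top" or "wrist"; returns a dict with "pixels" (480x640x3 uint8, red, green, blue), "fx", "fy", "cx", "cy" (pixels), "D" ([k1, k2, p1, p2, k3] as OpenCV has them; the pictures are not rectified), "R" (3x3) and "t" (3): a world point X has camera coordinates R X + t. Camera axes: x right, y down, z forward; pixel columns grow to the right and rows downward; lengths in m; the calibration is good to about 2 mm. A picture is of the moment at which its call begins. There is no depth.
- r.job_done(): hands the job in; it is judged then, once.
The state is a dict: "time": time; "joints": joint angles; "joint_velocities": joint speeds; "joint_torque": joint torques, N m; "ee_pos": TCP position; "tcp_rot": TCP orientation; "ft_force": force on the tool from outside, world axes, zero at the start; "ft_torque": the same for the moment, N m; "opening": finger opening in m; "grip_force": force on a finger pad.
Only numpy, scipy, OpenCV 4.12 (cv2) and the standard library are available. Lean on these libraries where they do the work, as an engineer would, in place of code of your own. Each camera call takes 0.05 s, during which the arm holds its last target. There are 200 camera calls.

## Working session

There is one attempt and no reset: what is moved stays moved. The work goes in short steps, Python scripts to look and compute and a tool call to move; the robot and the scene stay as the last step left them, time stands still between calls to the robot, and variables do not carry over. Pictures are saved under pics/ and viewed, at most 10 in all, crops included, and the job is handed in when it is done.

Besides the shell and the picture viewer there is one more tool, called after "Request:" as name(argument=value, ...) on one line, values as JSON. step_arm: Moves the arm, as the interface text tells. Its arguments: {"type":"object","properties":{"moves":{"type":"array"},"squeeze":{"type":"number"}},"required":["moves"]}

```bash
mkdir -p pics
cat > h.py <<'E'
from bench import r
import numpy as np, cv2, pickle
def grab(n,fn=None):
    im=r.get_image(n); pickle.dump(im,open(f'pics/{n}.pkl','wb'))
    if fn: cv2.imwrite(f'pics/{fn}.png',im['pixels'][:,:,::-1])
    return im
def load(n): return pickle.load(open(f'pics/{n}.pkl','rb'))
def ray(im,uv):
    K=np.array([[im['fx'],0,im['cx']],[0,im['fy'],im['cy']],[0,0,1]])
    p=cv2.undistortPoints(np.array([[uv]],float),K,np.array(im['D']))[0,0]
    R=np.array(im['R']);t=np.array(im['t'])
    return -R.T@t, R.T@np.array([p[0],p[1],1])
def onz(im,uv,z):
    c,d=ray(im,uv); return c+d*(z-c[2])/d[2]
def proj(im,X):
    K=np.array([[im['fx'],0,im['cx']],[0,im['fy'],im['cy']],[0,0,1]])
    return cv2.projectPoints(np.array(X,float).reshape(-1,3),cv2.Rodrigues(np.array(im['R']))[0],np.array(im['t'],float),K,np.array(im['D']))[0][:,0]
def two(a,ua,b,ub):
    c1,d1=ray(a,ua);c2,d2=ray(b,ub)
    s=np.linalg.lstsq(np.c_[d1,-d2],c2-c1,rcond=None)[0]
    p,q=c1+s[0]*d1,c2+s[1]*d2
    return (p+q)/2,np.linalg.norm(p-q)
E
python3 - <<'E'
from h import *
a=grab('top','top0');b=grab('side','side0')
o=r.get_obs();print(o['time'],o['ee_pos'],o['tcp_rot'],o['ft_force'],r.tip_reach)
for i in(a,b):print(-np.array(i['R']).T@i['t'])
E
```

```text
0.1 [0.2500607  0.62646208 0.23862104] [-1.16582742e-04  1.88739013e-01  9.82026926e-01 -8.29220608e-04] [0.94199706 0.05232934 0.67367186] 0.017
[0.3898946  0.05161236 1.19371405]
[ 0.15346722 -0.58727578  0.54789753]
```

View pics/top0.png

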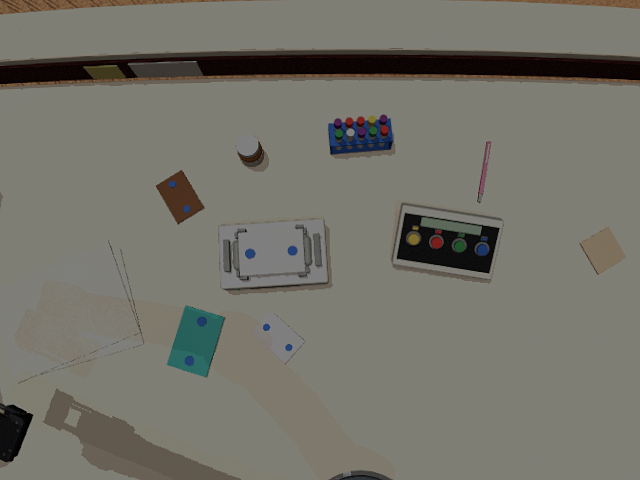

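View pics/side0.png

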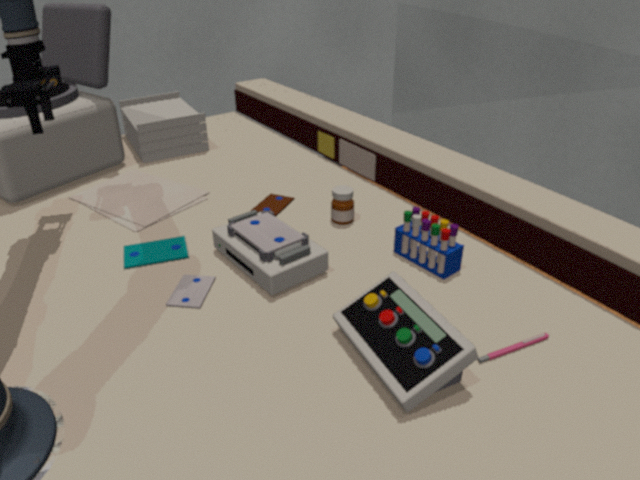

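Top view: there are four dotted plates. The candidates are the light-grey one on the incubator (272,252), a smaller light one (282,338), a brown one (180,196) and a turquoise one (196,341). The cover is the grey one at (272,252), because it is the larger of the two grey plates and sits on the rollers. The keys run left to right: yellow (413,239), red (436,242), green (459,245), blue (482,249). I'll measure these and confirm the cover in a crop.

```bash
cat > m.py <<'E'
from h import *
def blobs(im,lo,hi,box,amin=15):
    hsv=cv2.cvtColor(im['pixels'],cv2.COLOR_RGB2HSV); m=cv2.inRange(hsv,np.array(lo),np.array(hi))
    x0,y0,x1,y1=box; k=np.zeros_like(m);k[y0:y1,x0:x1]=m[y0:y1,x0:x1]
    n,_,s,c=cv2.connectedComponentsWithStats(k)
    return sorted([(int(s[i,4]),c[i].round(1)) for i in range(1,n) if s[i,4]>=amin],key=lambda v:-v[0])
C={'yellow':((20,120,60),(35,255,255)),'red':((0,150,60),(8,255,255)),'green':((45,120,40),(85,255,255)),'blue':((100,140,50),(125,255,255))}
E
python3 - <<'E'
from m import *
a=load('top');b=load('side')
for k,(lo,hi) in C.items():
    ta=blobs(a,lo,hi,(395,205,505,280),5);sb=blobs(b,lo,hi,(335,275,475,410),10)
    print(k,ta[:3],sb[:3])
    X,e=two(a,ta[0][1],b,sb[0][1]);print('  ',X.round(4),round(e,4))
ta=sorted(blobs(a,*C['blue'],(235,225,310,280)),key=lambda v:v[1][0]);sb=sorted(blobs(b,*C['blue'],(225,205,320,250)),key=lambda v:v[1][0])
print(ta,sb)
for p,q in zip(ta,sb):
    print(two(a,p[1],b,q[1]),onz(a,p[1],.069),onz(b,q[1],.069))
crop=lambda i,x,y,s=5:cv2.resize(i['pixels'][y:y+90,x:x+150,::-1],None,fx=s,fy=s)[:300*9//6]
cv2.imwrite('pics/c0.png',cv2.resize(a['pixels'][205:305,205:335,::-1],(780,600),interpolation=2))
E
```

```text
yellow [(102, array([413.1, 238.8])), (16, array([415.2, 228. ]))] [(177, array([370.8, 299.6])), (30, array([382.6, 292.3]))]
   [ 0.5735 -0.1038  0.0667] 0.0007
red [(98, array([436.2, 242.4])), (14, array([438.1, 231.9]))] [(162, array([386.5, 316.3])), (21, array([398.3, 308.9]))]
   [ 0.5662 -0.1493  0.0673] 0.0005
green [(90, array([459. , 245.7])), (12, array([461.2, 235.3]))] [(201, array([403.6, 334.6])), (22, array([416. , 327.1]))]
   [ 0.5595 -0.1943  0.0671] 0.0
blue [(98, array([482. , 249.6])), (15, array([484., 239.]))] [(228, array([422.2, 355. ])), (35, array([435.3, 346.6])), (21, array([443. , 275.6]))]
   [ 0.5516 -0.2399  0.0673] 0.0001
[(67, array([249.5, 253.1])), (63, array([292.1, 250.3]))] [(21, array([254.3, 222. ])), (27, array([278.9, 239.3]))]
(array([0.54448212, 0.21807135, 0.06944325]), np.float64(0.0011028489483075352)) [0.54403504 0.21835503 0.069     ] [0.54537711 0.2186543  0.069     ]
(array([0.55046404, 0.13416587, 0.06830455]), np.float64(0.0012962678422695018)) [0.5497748  0.13438943 0.069     ] [0.5505205  0.13293409 0.069     ]
```

View pics/c0.png

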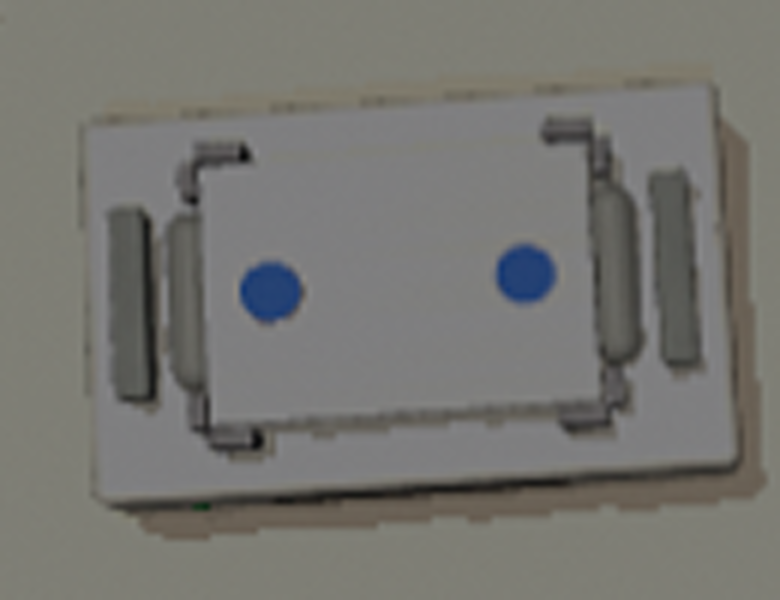

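The crop shows the grey plate between the corner guides, with blue dots at crop (271,291) and (525,273). This confirms the cover. I'll move over dot 1 with the gripper shut and turned to the keypad's heading.

Request:
step_arm(moves=[-21, -13.5, 3, -0.11, 0, -42.5, -27, 9, -0.22, 0, -42.5, -27, 9, -0.22, 0, -42.5, -27, 9, -0.22, 0, -42.5, -27, 9, -0.22, 0, -42.5, -27, 9, -0.22, 0, -42.5, -27, 9, -0.22, 0, -42.5, -27, 9, -0.22, 0, -42.5, -27, 9, -0.22, 0, -42.5, -27, 9, -0.22, 0, -42.5, -27, 9, -0.22, 0, -42.5, -27, 9, -0.22, 0, -42.5, -27, 9, -0.22, 0, -42.5, -27, 9, -0.22, 0, -42.5, -27, 9, -0.22, 0, -42.5, -27, 9, -0.22, 0, -42.5, -27, 9, -0.22, 0])

```text
time: 1.52
ee_pos: [0.5438, 0.2208, 0.1497]
tcp_rot: [-0.0, 0.078, 0.997, 0.001]
ft_force: [-0.2, 0.2, -0.5]
opening: 0.0005
grip_force: 0.0
```

```bash
cat > d.py <<'E'
from h import *
from scipy.spatial.transform import Rotation as Ro
import sys
o=r.get_obs();q=o['tcp_rot'];R=Ro.from_quat([*q[1:],q[0]]).as_matrix();p=np.array(o['ee_pos']);tip=p+R[:,2]*r.tip_reach
print('t',round(o['time'],2),'tip',tip.round(4),'toolx',R[:,0].round(3),'z',R[:,2].round(3),'F',np.round(o['ft_force'],1),'open',o['opening'])
T={'d1':(.5447,.2182,.069),'d2':(.5502,.134,.069),'yellow':(.5735,-.1038,.067),'red':(.5662,-.1493,.067),'green':(.5595,-.1943,.067),'blue':(.5516,-.2399,.067)}
for k,v in T.items(): print(k,'cm',((R.T@(np.array(v)-tip))*100).round(2))
E
python3 d.py
```

```text
t 1.52 tip [0.5438 0.2208 0.1327] toolx [-0.988  0.156  0.001] z [-0.     0.001 -1.   ] F [-0.2  0.2 -0.5] open 0.000468924987224202
d1 cm [-0.13 -0.25  6.37]
d2 cm [-1.99 -8.48  6.36]
yellow cm [ -8.   -31.61   6.53]
red cm [ -7.98 -36.21   6.53]
green cm [ -8.02 -40.76   6.52]
blue cm [ -7.95 -45.39   6.52]
```

Request:
step_arm(moves=[-0.1, -0.1, 3, 0, 0, -0.1, -0.1, 5.8, 0, 0, -0.1, -0.1, 6.1, 0, 0, -0.1, -0.1, 6.2, 0, 0, -0.1, -0.1, 6.3, 0, 0, -0.1, -0.1, 6.4, 0, 0, -0.1, -0.1, 6.5, 0, 0, -0.1, -0.1, 6.6, 0, 0, -0.1, -0.1, 6.6, 0, 0])

```text
time: 2.27
ee_pos: [0.5463, 0.2179, 0.0846]
tcp_rot: [0.001, 0.08, 0.997, 0.001]
ft_force: [-0.0, 0.4, 2.6]
opening: 0.0009
grip_force: 1.6
```

```bash
python3 d.py|head -1
```

```text
t 2.27 tip [0.5464 0.2179 0.0676] toolx [-0.987  0.159 -0.002] z [ 0.002  0.001 -1.   ] F [-0.   0.4  2.6] open 0.0008624657443904926
```

Request:
step_arm(moves=[0, 0, 0.1, 0, 0, 0, 0, 0.2, 0, 0, 0, 0, 0.3, 0, 0, 0, 0, 0.4, 0, 0, 0, 0, 0.5, 0, 0, 0, 0, 0.5, 0, 0])

```text
time: 2.77
ee_pos: [0.5454, 0.2174, 0.078]
tcp_rot: [-0.0, 0.08, 0.997, -0.0]
ft_force: [1.4, -0.2, 0.3]
opening: 0.0004
grip_force: 0.2
```

Request:
step_arm(moves=[0, 0, 0.1, 0, 0, 0, 0, 0.2, 0, 0, 0, 0, 0.3, 0, 0, 0, 0, 0.4, 0, 0, 0, 0, 0.5, 0, 0, 0, 0, 0.5, 0, 0])

```text
time: 3.27
ee_pos: [0.5457, 0.2174, 0.0756]
tcp_rot: [-0.0, 0.08, 0.997, -0.0]
ft_force: [-4.2, -2.1, 15.6]
opening: 0.0005
grip_force: 7.6
```

Request:
step_arm(moves=[0, 0, -1, 0, 0, 0, 0, -4, 0, 0, -0.9, -4.2, -4, 0, 0, -1.8, -8.4, -4, 0, 0, -1.8, -8.4, -4, 0, 0, -1.8, -8.4, -2.5, 0, 0, -1.8, -8.4, -1.5, 0, 0, -1.8, -8.4, -1.2, 0, 0, -1.8, -8.4, -1.1, 0, 0, -1.8, -8.4, -1, 0, 0, -1.8, -8.4, -0.9, 0, 0, -1.8, -8.4, -0.9, 0, 0])

```text
time: 4.27
ee_pos: [0.5499, 0.132, 0.0827]
tcp_rot: [-0.0, 0.08, 0.997, 0.0]
ft_force: [-0.3, -0.1, 1.8]
opening: 0.0007
grip_force: 1.0
```

```bash
python3 d.py|head -3
```

```text
t 4.27 tip [0.5499 0.132  0.0657] toolx [-0.987  0.159  0.   ] z [-0.  0. -1.] F [-0.3 -0.1  1.8] open 0.0007359995094312899
d1 cm [ 1.88  8.43 -0.33]
d2 cm [-0.    0.2  -0.33]
```

Contact at about 66 mm. That fits a cover that is tilted with the first end down. I'll press on to the seat (tip near 56 mm).

Request:
step_arm(moves=[0, 0, 0.1, 0, 0, 0, 0, 0.2, 0, 0, 0, 0, 0.3, 0, 0, 0, 0, 0.4, 0, 0, 0, 0, 0.5, 0, 0, 0, 0, 0.6, 0, 0, 0, 0, 0.7, 0, 0, 0, 0, 0.8, 0, 0, 0, 0, 0.9, 0, 0, 0, 0, 0.9, 0, 0])

```text
time: 5.1
ee_pos: [0.5503, 0.1318, 0.0735]
tcp_rot: [0.0, 0.08, 0.997, 0.0]
ft_force: [-0.0, -0.4, -0.9]
opening: 0.0005
grip_force: 0.0
```

Request:
step_arm(moves=[0, 0, 0.1, 0, 0, 0, 0, 0.2, 0, 0, 0, 0, 0.3, 0, 0, 0, 0, 0.3, 0, 0])

```text
time: 5.43
ee_pos: [0.5504, 0.1318, 0.0733]
tcp_rot: [0.0, 0.08, 0.997, 0.0]
ft_force: [-6.9, -1.9, 22.1]
opening: 0.0008
grip_force: 10.8
```

Request:
step_arm(moves=[0, 0, -2, 0, 0, 0, 0, -5, 0, 0, -0.3, -4, -7, 0, 0, -1, -8, -7, 0, 0, -2, -12, -7, 0, 0, -2.5, -16, -7, 0, 0, -3, -19, -7, 0, 0, -3, -19, -7, 0, 0, -3, -19, -7, 0, 0, -3, -19, -7, 0, 0])

```text
time: 6.27
ee_pos: [0.5496, -0.0599, 0.1404]
tcp_rot: [0.0, 0.08, 0.997, 0.0]
ft_force: [-0.6, 1.0, 1.1]
opening: 0.0005
grip_force: 0.0
```

```bash
python3 - <<'E'
from m import *
a=grab('top');b=grab('side')
ta=sorted(blobs(a,*C['blue'],(235,225,310,280)),key=lambda v:v[1][0]);sb=sorted(blobs(b,*C['blue'],(225,205,320,250)),key=lambda v:v[1][0])
print(ta,sb)
for p,q in zip(ta,sb): print(two(a,p[1],b,q[1]))
cv2.imwrite('pics/c1.png',cv2.resize(b['pixels'][190:310,200:360,::-1],(800,600),interpolation=2))
E
python3 d.py
```

```text
[(66, array([251. , 254.1])), (64, array([293.2, 250.9]))] [(18, array([255.2, 227.9])), (25, array([279.8, 244.6]))]
(array([0.54444547, 0.21678945, 0.05682568]), np.float64(0.0016079928238496473))
(array([0.55085026, 0.13273958, 0.05749774]), np.float64(0.0013994586813994144))
t 6.37 tip [ 0.5496 -0.0587  0.1234] toolx [-0.988  0.156  0.   ] z [-0.     0.001 -1.   ] F [-0.1  1.  -0.4] open 0.00044701048648917763
d1 cm [ 4.81 27.27  5.46]
d2 cm [ 2.95 19.04  5.45]
yellow cm [-3.06 -4.09  5.63]
red cm [-3.05 -8.69  5.63]
green cm [ -3.1  -13.24   5.62]
blue cm [ -3.03 -17.87   5.62]
```

View pics/c1.png

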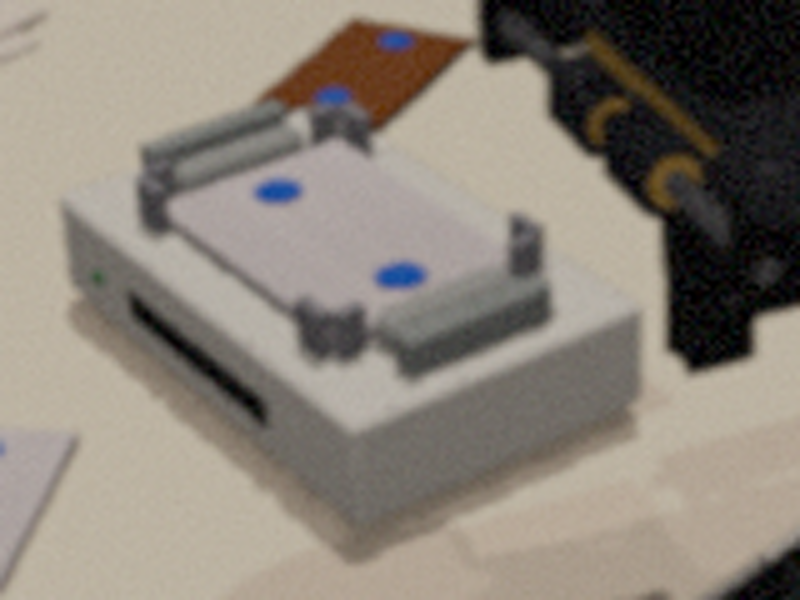

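The crop shows both ends of the cover low between the guides, under the rollers, with dots at crop (278,190) and (401,275). They triangulate to about 57 mm, so the cover is home. Blue key next.

Request:
step_arm(moves=[-1, -4, 1, 0, 0, -2, -8, 2, 0, 0, -2.4, -12, 2, 0, 0, -2.4, -15.5, 2.5, 0, 0, -2.4, -17.8, 3.5, 0, 0, -2.4, -17.8, 4.6, 0, 0, -2.4, -17.8, 5, 0, 0, -2.4, -17.8, 5.2, 0, 0, -2.4, -17.8, 5.3, 0, 0, -2.4, -17.8, 5.4, 0, 0, -2.4, -17.8, 5.5, 0, 0, -2.4, -17.8, 5.5, 0, 0])

```text
time: 7.37
ee_pos: [0.5454, -0.2386, 0.086]
tcp_rot: [0.0, 0.079, 0.997, 0.001]
ft_force: [-2.2, 1.2, 3.5]
opening: 0.0002
grip_force: 2.5
```

```bash
python3 d.py
```

```text
t 7.37 tip [ 0.5454 -0.2386  0.069 ] toolx [-0.988  0.157 -0.   ] z [ 0.     0.001 -1.   ] F [-2.2  1.2  3.5] open 0.00024073903276177248
d1 cm [ 7.25 45.1   0.06]
d2 cm [ 5.38 36.87  0.05]
yellow cm [-0.66 13.75  0.22]
red cm [-0.65  9.14  0.21]
green cm [-0.7   4.59  0.21]
blue cm [-0.64 -0.04  0.2 ]
```

Request:
step_arm(moves=[0, 0, 0.1, 0, 0, 0, 0, 0.2, 0, 0, 0, 0, 0.3, 0, 0, 0, 0, 0.4, 0, 0, 0, 0, 0.5, 0, 0, 0, 0, 0.5, 0, 0])

```text
time: 7.87
ee_pos: [0.5461, -0.2388, 0.0841]
tcp_rot: [0.001, 0.079, 0.997, 0.001]
ft_force: [-7.5, 6.4, 23.2]
opening: 0.0005
grip_force: 12.6
```

Request:
step_arm(moves=[0, 0, -1, 0, 0, 0, 0, -4, 0, 0, 5, 0, -7, 0, 0, 9, 0, -7, 0, 0, 12, 0, -7, 0, 0, 12, 0, -7, 0, 0])

```text
time: 8.37
ee_pos: [0.4179, -0.2195, 0.1497]
tcp_rot: [-0.004, 0.081, 0.997, 0.001]
ft_force: [-0.7, -0.2, -1.4]
opening: 0.0003
grip_force: 0.0
```

```bash
python3 - <<'E'
from m import *
a=grab('top');b=grab('side')
for k in C:
    ta=blobs(a,*C[k],(395,205,505,280),4);sb=blobs(b,*C[k],(335,275,475,410),6)
    print(k,ta[:2],sb[:2])
cv2.imwrite('pics/c2.png',cv2.resize(b['pixels'][270:390,330:490,::-1],(800,600),interpolation=2))
E
python3 d.py
```

```text
yellow [(102, array([413.1, 238.8])), (16, array([415.2, 228. ]))] []
red [(98, array([436.2, 242.4])), (15, array([438., 232.]))] []
green [(90, array([459. , 245.7])), (13, array([461. , 235.4]))] [(67, array([406.7, 337.9])), (22, array([416. , 326.9]))]
blue [(100, array([482. , 249.6])), (13, array([484. , 238.8]))] [(233, array([422.1, 355. ])), (23, array([435.4, 347.5]))]
t 8.47 tip [ 0.4256 -0.2208  0.1339] toolx [-0.987  0.16  -0.002] z [ 0.002 -0.    -1.   ] F [ 1.4 -0.1  0.7] open 0.0002525343897307308
d1 cm [-4.73 45.24  6.51]
d2 cm [-6.62 37.02  6.51]
yellow cm [-12.72  13.92   6.71]
red cm [-12.73   9.31   6.71]
green cm [-12.79   4.76   6.71]
blue cm [-12.74   0.13   6.71]
```

View pics/c2.png

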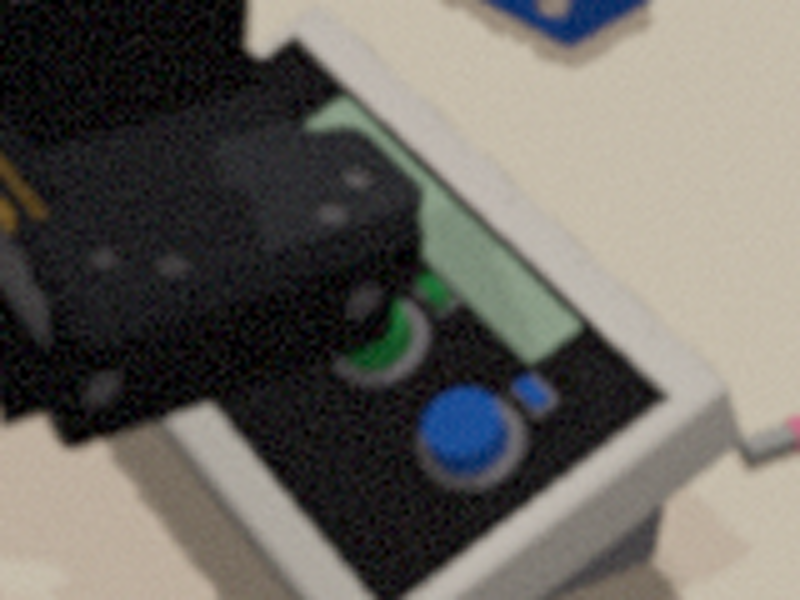

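Only the blue pin changed: its blob shrank from 35 to 23 px and dropped 1 px at (435,347), while the green pin at (416,327) is unchanged. Blue key is at (422,355), back up. Next I'll move above yellow.

Request:
step_arm(moves=[-3, 4, 1, 0, 0, -6, 8, 2, 0, 0, -9, 12, 3, 0, 0, -12.1, 13.9, 4, 0, 0, -12.1, 13.9, 5, 0, 0, -12.1, 13.9, 5, 0, 0, -12.1, 13.9, 5, 0, 0])

```text
time: 9.05
ee_pos: [0.5699, -0.1012, 0.099]
tcp_rot: [-0.0, 0.078, 0.997, 0.0]
ft_force: [-0.3, -0.5, 0.1]
opening: 0.0002
grip_force: 0.0
```

```bash
python3 d.py
```

```text
t 9.05 tip [ 0.5699 -0.1012  0.082 ] toolx [-0.988  0.155  0.001] z [-0.001  0.001 -1.   ] F [-0.3 -0.5  0.1] open 0.00021091003314652716
d1 cm [ 7.45 31.16  1.32]
d2 cm [ 5.59 22.93  1.31]
yellow cm [-0.4 -0.2  1.5]
red cm [-0.39 -4.81  1.5 ]
green cm [-0.42 -9.36  1.5 ]
blue cm [ -0.35 -13.99   1.49]
```

Request:
step_arm(moves=[0.2, -0.2, 0.5, 0, 0, 0.2, -0.2, 1, 0, 0, 0.2, -0.2, 1.2, 0, 0, 0.2, -0.2, 1.3, 0, 0, 0.2, -0.2, 1.4, 0, 0, 0.2, -0.2, 1.5, 0, 0, 0.2, -0.2, 1.6, 0, 0, 0.2, -0.2, 1.7, 0, 0, 0.2, -0.2, 1.7, 0, 0])

```text
time: 9.8
ee_pos: [0.5663, -0.1062, 0.0845]
tcp_rot: [0.001, 0.08, 0.997, -0.001]
ft_force: [-2.2, -3.1, 6.8]
opening: 0.0008
grip_force: 3.1
```

Request:
step_arm(moves=[0, 0, 0.1, 0, 0, 0, 0, 0.2, 0, 0, 0, 0, 0.3, 0, 0, 0, 0, 0.3, 0, 0])

```text
time: 10.13
ee_pos: [0.5666, -0.1063, 0.0837]
tcp_rot: [0.001, 0.08, 0.997, -0.001]
ft_force: [-6.3, -1.3, 20.3]
opening: 0.0005
grip_force: 10.7
```

Request:
step_arm(moves=[0, 0, -1, 0, 0, 0, 0, -4, 0, 0, 4, 2, -7, 0, 0, 7, 5, -7, 0, 0, 10, 8, -7, 0, 0, 12, 10, -7, 0, 0, 12, 10, -7, 0, 0])

```text
time: 10.72
ee_pos: [0.4582, 0.0198, 0.1504]
tcp_rot: [-0.002, 0.075, 0.997, 0.002]
ft_force: [-0.0, -0.4, 0.1]
opening: 0.0003
grip_force: 0.0
```

```bash
python3 - <<'E'
from m import *
a=grab('top');b=grab('side')
for k in C:
    ta=blobs(a,*C[k],(395,205,505,280),4);sb=blobs(b,*C[k],(335,275,475,410),6)
    print(k,ta[:2],sb[:2])
E
python3 d.py
```

```text
yellow [(100, array([413.1, 238.9])), (13, array([414.8, 227.8]))] [(177, array([370.8, 299.5])), (29, array([382.9, 293.1]))]
red [(99, array([436.2, 242.4])), (15, array([438., 232.]))] [(172, array([386.3, 316.2])), (26, array([398.5, 309. ]))]
green [(87, array([459. , 245.7])), (13, array([461.2, 235.5]))] [(197, array([403.5, 334.5])), (25, array([415.8, 327. ]))]
blue [(96, array([482. , 249.6])), (13, array([484. , 238.8]))] [(230, array([422.3, 355. ])), (26, array([435.3, 347.5]))]
t 10.82 tip [0.4626 0.0148 0.1338] toolx [-0.988  0.155 -0.001] z [ 0.001  0.001 -1.   ] F [-0.2 -0.3  0.6] open 0.00018824114438042799
d1 cm [-4.95 21.36  6.51]
d2 cm [-6.8  13.12  6.5 ]
yellow cm [-12.79 -10.01   6.68]
red cm [-12.77 -14.62   6.68]
green cm [-12.81 -19.17   6.67]
blue cm [-12.74 -23.79   6.67]
```

The yellow pin dropped by 0.8 px at (383,293), and red and green are unchanged. Next I'll move above green.

Request:
step_arm(moves=[0, -4, 0, 0, 0, 0, -8, 0, 0, 0, -2, -12, 0, 0, 0, -5, -15, 0, 0, 0, -8, -18, 1, 0, 0, -11, -19.1, 3, 0, 0, -12.2, -19.1, 5, 0, 0, -12.2, -19.1, 5, 0, 0, -12.2, -19.1, 5, 0, 0, -12.2, -19.1, 5, 0, 0])

```text
time: 11.65
ee_pos: [0.5527, -0.1955, 0.1005]
tcp_rot: [-0.0, 0.08, 0.997, 0.0]
ft_force: [-0.2, 0.6, -0.5]
opening: 0.0005
grip_force: 0.0
```

```bash
python3 d.py
```

```text
t 11.65 tip [ 0.5527 -0.1955  0.0835] toolx [-0.987  0.16   0.001] z [-0.001  0.    -1.   ] F [-0.2  0.6 -0.5] open 0.0004970817492240888
d1 cm [ 7.4  40.71  1.46]
d2 cm [ 5.51 32.48  1.46]
yellow cm [-0.59  9.38  1.65]
red cm [-0.59  4.77  1.65]
green cm [-0.65  0.22  1.65]
blue cm [-0.6  -4.41  1.65]
```

Request:
step_arm(moves=[0, 0.2, 0.7, 0, 0, 0, 0.2, 1.2, 0, 0, 0, 0.2, 1.4, 0, 0, 0, 0.2, 1.5, 0, 0, 0, 0.2, 1.6, 0, 0, 0, 0.2, 1.7, 0, 0, 0, 0.2, 1.8, 0, 0, 0, 0.2, 1.9, 0, 0, 0, 0.2, 1.9, 0, 0])

```text
time: 12.4
ee_pos: [0.5548, -0.1926, 0.0849]
tcp_rot: [0.002, 0.08, 0.997, 0.0]
ft_force: [-4.4, 2.6, 18.4]
opening: 0.0008
grip_force: 9.4
```

Request:
step_arm(moves=[0, 0, 0.05, 0, 0, 0, 0, 0.05, 0, 0, 0, 0, 0.05, 0, 0, 0, 0, 0.05, 0, 0, 0, 0, 0.05, 0, 0, 0, 0, 0.05, 0, 0, 0, 0, 0.05, 0, 0, 0, 0, 0.05, 0, 0, 0, 0, 0.05, 0, 0, 0, 0, 0.05, 0, 0, 0, 0, 0.05, 0, 0, 0, 0, 0.05, 0, 0, 0, 0, 0.05, 0, 0, 0, 0, 0.05, 0, 0, 0, 0, 0.05, 0, 0, 0, 0, 0.05, 0, 0])

```text
time: 13.73
ee_pos: [0.5548, -0.1926, 0.0849]
tcp_rot: [0.002, 0.08, 0.997, 0.0]
ft_force: [-4.6, 2.3, 21.3]
opening: 0.0004
grip_force: 10.7
```

Request:
step_arm(moves=[0, 0, -1, 0, 0, 0, 0, -4, 0, 0, 3, 3, -7, 0, 0, 6, 6, -7, 0, 0, 8, 10, -7, 0, 0, 10, 13, -7, 0, 0, 12, 16, -7, 0, 0, 12, 20, -7, 0, 0, 12, 20, -7, 0, 0, 12, 20, -7, 0, 0])

```text
time: 14.57
ee_pos: [0.4667, 0.0262, 0.1514]
tcp_rot: [0.0, 0.077, 0.997, 0.0]
ft_force: [0.1, -0.1, -1.1]
opening: 0.0006
grip_force: 0.0
```

```bash
python3 - <<'E'
from m import *
a=grab('top','top9');b=grab('side','side9')
for k in C:
    ta=blobs(a,*C[k],(395,205,505,280),4);sb=blobs(b,*C[k],(335,275,475,410),6)
    print(k,ta[:2],sb[:2])
E
python3 d.py|head -1
```

```text
yellow [(101, array([413.1, 238.8])), (13, array([414.8, 227.8]))] [(180, array([370.7, 299.5])), (25, array([383.1, 293.3]))]
red [(97, array([436.2, 242.3])), (15, array([438., 232.]))] [(168, array([386.3, 316.3])), (27, array([398.5, 309. ]))]
green [(88, array([458.9, 245.7])), (6, array([460.7, 234.8]))] [(201, array([403.5, 334.5])), (16, array([416.8, 328.1]))]
blue [(97, array([482. , 249.6])), (13, array([484. , 238.8]))] [(225, array([422.3, 355. ])), (23, array([443.3, 275.7]))]
t 14.67 tip [0.4667 0.0229 0.1341] toolx [-0.987  0.159 -0.   ] z [ 0. -0. -1.] F [ 0.3 -0.5 -0. ] open 0.0005213819720568442
```

View pics/side9.png

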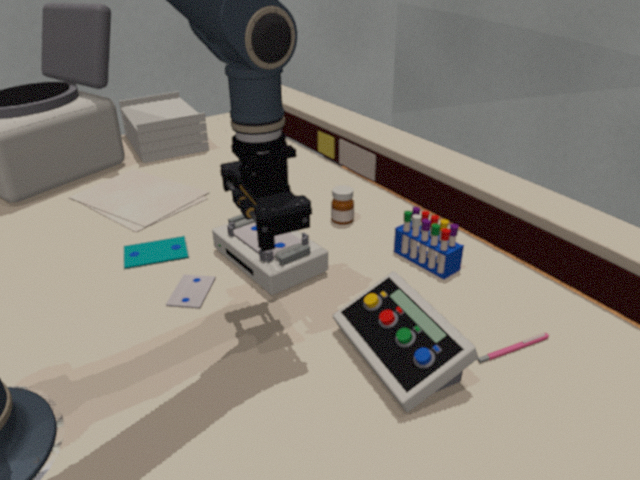

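The green pin is down at (417,328) and the red pin is unchanged at (398,309). All keys are up, the cover is home, and the jar, rack and pen look undisturbed. The arm is at rest in the air, clear of everything.

```bash
python3 -c "
from bench import r
print(r.job_done())"
```

```text
the job is handed in; nothing more can be done
None
```

I handed the job in at about 15 s, with no verdict returned. The cover measured home at both ends, and blue, yellow, then green (held about 1.3 s) were each pressed at about 20 N. Their pins show down, red was never pressed, and the rack, jar and pen look undisturbed in the last picture.

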